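# Pack the microscope objectives into the storage tray

## Robot

A 6-joint arm with a two-finger parallel gripper is mounted at the origin on the work surface. World frame = base frame: x ahead of the robot, y to its left, z up, the work surface at z = 0. Lengths are in m, angles in rad, forces in N, time in s.
With the tool pointing down it reaches from about 0.375 to 0.975 m from the base axis. Payload 3.8 kg.
Tool frame: the origin (TCP) lies on the centre line of the jaws, within the pads' length; the fingertips stand robot.tcp_to_tips ahead of it and the grasp point (between the pads) lies 11 mm behind it (robot.tcp_to_tips is the distance from the TCP to the fingertips, in m); z points along the fingers, y is the direction in which the jaws open and shut (so a half turn about z gives the same grasp; the last joint's range is limited). The gripper opens to 85 mm and grips with 20 to 120 N. Pads are 22 mm wide; open, the fingers measure 114 mm over their backs; the gripper's body (76 mm by 85 mm) begins 54 mm behind the grasp point. The pads swing forward as they close: fully open they stand 13 mm farther back than shut.
Start: joints at [-0.037, 0.264, 1.604, -0, 1.274, -0.037], TCP at [0.675, -0, 0.239] pointing down, gripper open.
Joint ranges: [-2.63, 2.63], [-0.94, 2.18], [0.31, 2.57], [-1.31, 4.45], [0, 2.66], [-2.55, 2.55]. Speed limits (rad/s): [2.57, 2.57, 3.14, 3.14, 3.14, 3.14].

## Interface

Orientations are given as a rotation vector (axis times angle).
In Python, from bench import robot, cams, job_done gives the robot as it stands.
- The arm moves only by the shell command python3 -m handwheel 'ROWS' [FORCE]. ROWS is a JSON object of lists of equal length, an entry for each row: "hand": the opening, from 0 (shut) to 1 (fully open); "translation": the shift along the tool's x, y, z in m, a list of three; "turn": the turn about the tool's z in rad. A call has 1 to 20 rows; each row is the pose to reach, as a shift and turn from the pose commanded when the call began, along the tool's axes at that moment; what a row does not reach only later rows make up. A row lasts 1/8 s, in which the tool goes at most 62.5 mm and 10.7 degrees, less where a joint would pass 70% of its speed; a pose out of reach is approached as far as the arm can. A call with a gripper value outside its range is refused whole. The fingers move at their own pace and stop on an object; FORCE is the grip in N (left out, the last holds). Time passes only in rows, so rows that repeat a pose let the fingers close. It gives the time, the measured TCP pose, the force and the opening at its end, in the units of the state.
- robot.get_state(): the state, without advancing time (a new reading comes with each control period).
- cams.read_camera(name): name is "scene" or "side" or "wrist"; returns the picture (384x512x3 uint8, blue, green, red); there is no depth.
- cams.calibration(name): a dict with "fx", "fy", "cx", "cy" (pixels), "world_from_camera" (4x4, takes a point from camera to world coordinates). Camera axes: x right, y down, z forward; pixel columns grow to the right and rows downward; lengths in m; the calibration is good to about 2 mm. The wrist camera is an equidistant fisheye: a pixel r from the principal point sees the ray r / f radians off the axis. A picture is of the moment at which its call begins: read the wrist's pose just before it. calibration takes no time and is no camera call; for the wrist camera it gives the pose at the moment of the call.
- job_done(): hands the job in, once; it reports no verdict.
Trained networks look in the newest picture that a camera, given by its name, has taken for a name from the list of things; names that differ only in an ending like _2 or _b are one class to them, and where a whole thing is asked for, a point or a joint stands for the part that bears it (a point fixed in the world has none). Each returns a list of dicts, best first, with "conf" (0 to 1); they miss things now and then, are a little off and sometimes report something else, mostly with a low value. They report only what shows in the picture. A call takes as long as a camera call.
- cams.search_frame(camera, name): "position" ([x, y, z] in m, in the coordinates of the camera as it stood for that picture, good to about 4 mm: the middle of the surface that is visible of it).
- cams.cut_out(camera, name): "region" (384x512 bool, what is visible of it).
The state is a dict: "clock": time; "q": joint angles; "joint_vel": joint speeds; "joint_torque": joint torques, N m; "tcp_pos": TCP position; "eef_rot": TCP orientation; "ft_force": force on the tool from outside, world axes, zero at the start; "wrist_torque": the same for the moment, N m; "finger_gap": finger opening in m.
Only numpy, scipy, OpenCV 4.12 (cv2) and the standard library are available. Lean on these libraries where they do the work, as an engineer would, in place of code of your own. Each camera call takes 0.05 s, during which the arm holds its last target.

## Task

Pack the three loose microscope objectives into the storage tray, each standing upright, nose up, on the floor of the round recess made for it: the widest objective in the widest recess, the middle one in the middle-sized recess, the slimmest in the narrowest. Set each one down gently rather than dropping it, and let go. The two eyepieces look similar but do not belong in the tray: leave them, the slide box and the little bottle standing where they are.

Things in the scene. Friction and masses are not known exactly. Their poses are not given: they have to be found in the camera images.
- objective_wide: the widest and shortest of three microscope objectives: round silver barrel, 46 mm diameter, straight up to 34 mm, a black band near the bottom, then a tapering nose with a small lens, 42 mm tall in all. Stands loose and upright on the bench, nose up, 0.09 to 0.24 kg. Origin: centre of its underside; z up along its axis.
- objective_mid: the middle-sized of three microscope objectives: round silver barrel, 34 mm diameter, straight up to 42 mm, a black band near the bottom, then a tapering nose with a small lens, 56 mm tall in all. Stands loose and upright on the bench, nose up, 0.09 to 0.24 kg. Origin: centre of its underside; z up along its axis.
- objective_slim: the slimmest and tallest of three microscope objectives: round silver barrel, 24 mm diameter, straight up to 52 mm, a black band near the bottom, then a tapering nose with a small lens, 72 mm tall in all. Stands loose and upright on the bench, nose up, 0.09 to 0.24 kg. Origin: centre of its underside; z up along its axis.
- recess_wide: black square block, 76 x 76 x 18 mm, with a round recess 62 mm wide in its top, for the 46 mm objective. One of three, in changing order, 80 mm apart in a row along the block's y axis, fixed in a grey tray (258 x 98 mm, wall 12 mm, lower than the blocks). Origin: centre of the block's underside; z up; recess floor at z = 6 mm, rim at z = 18 mm.
- recess_mid: black square block, 76 x 76 x 18 mm, with a round recess 48 mm wide in its top, for the 34 mm objective. One of three, in changing order, 80 mm apart in a row along the block's y axis, fixed in a grey tray (258 x 98 mm, wall 12 mm, lower than the blocks). Origin: centre of the block's underside; z up; recess floor at z = 6 mm, rim at z = 18 mm.
- recess_narrow: black square block, 76 x 76 x 18 mm, with a round recess 36 mm wide in its top, for the 24 mm objective. One of three, in changing order, 80 mm apart in a row along the block's y axis, fixed in a grey tray (258 x 98 mm, wall 12 mm, lower than the blocks). Origin: centre of the block's underside; z up; recess floor at z = 6 mm, rim at z = 18 mm.
- eyepiece_1: an eyepiece, a look-alike that does not belong in the tray: silver barrel of 30 mm diameter up to 22 mm, carrying a wider black head of 38 mm diameter with a hollow rubber eye cup, 50 mm tall in all. Stands loose and upright on its barrel among the objectives. Origin: centre of its underside, z up.
- eyepiece_2: an eyepiece, a look-alike that does not belong in the tray: silver barrel of 30 mm diameter up to 22 mm, carrying a wider black head of 38 mm diameter with a hollow rubber eye cup, 50 mm tall in all. Stands loose and upright on its barrel among the objectives. Origin: centre of its underside, z up.
- slide_box: closed grey slide box lying on the bench beyond the work, 90 x 170 x 32 mm, loose. Origin: centre of its underside, z up, long side along y.
- oil_bottle: small amber bottle with a black cap, 32 mm diameter, 65 mm tall, loose, beyond the work. Origin: centre of its underside, z up.

How it is judged:
By the outcome, as a careful person would: the job done as asked, in the order asked, and still so for the second after the job is handed in, with the robot touching nothing.
It also fails if it takes over 88 s, if anything falls off the work surface, if the arm or the gripper's body presses on something with over 40 N, if the wrist force passes 120 N, or if a joint passes its speed limit or range.

## Working session

There is one attempt and no reset: what is moved stays moved. The work goes in short steps, Python scripts to look and compute and a shell command to move; the robot and the scene stay as the last step left them, time stands still between calls to the robot, and variables do not carry over. Pictures are saved under pics/ and viewed, and the job is handed in when it is done.

```bash
ls; mkdir -p pics; cat > h.py <<'E'
from bench import robot, cams, job_done
import numpy as np, cv2
def cal(n): return cams.calibration(n)
def ray(c,u,v,fish=False):
    x=(u-c['cx'])/c['fx']; y=(v-c['cy'])/c['fy']
    if fish:
        t=np.hypot(x,y); s=np.sinc(t/np.pi); d=np.array([x*s,y*s,np.cos(t)])
    else: d=np.array([x,y,1.])
    T=np.array(c['world_from_camera']); return T[:3,3],T[:3,:3]@d
def atz(c,u,v,z,fish=False):
    o,d=ray(c,u,v,fish); return o+d*(z-o[2])/d[2]
E
python3 - <<'E'
from h import *
s=robot.get_state(); print(s, robot.tcp_to_tips)
for n in ['scene','side','wrist']:
    cv2.imwrite(f'pics/{n}0.png',cams.read_camera(n)); c=cal(n); T=np.array(c['world_from_camera']); print(n,c['fx'],c['cx'],c['cy'],T.round(3).tolist())
    for o in ['objective_wide','objective_mid','objective_slim','recess_wide','recess_mid','recess_narrow','eyepiece_1','slide_box','oil_bottle']:
        for r in cams.search_frame(n,o)[:3]:
            p=T@np.r_[r['position'],1]; print(' ',o,round(r['conf'],2),p[:3].round(4))
E
```

```text
pics
{'clock': 0.0, 'q': array([-3.68661500e-02,  2.64766095e-01,  1.60538705e+00,  7.70567359e-06,
        1.27369484e+00, -3.69241635e-02]), 'joint_vel': array([ 0.00036094,  0.00032354, -0.00083434,  0.00103709,  0.00222407,
        0.00148004]), 'joint_torque': array([ 6.10465631e-04, -5.15121067e+01, -3.67308676e+01, -4.07824507e-05,
        1.31324201e-02,  1.46811578e-05]), 'tcp_pos': array([6.74281990e-01, 4.99863913e-05, 2.37946239e-01]), 'eef_rot': array([-2.22020689, -2.22033067,  0.00240119]), 'ft_force': array([-0.51693864, -0.16788896,  0.14564755]), 'wrist_torque': array([0.02786811, 0.07167857, 0.05301718]), 'finger_gap': 0.08587360239089054} 0.008
scene 483.71895381154127 260.84840218755454 193.30550124998086 [[-0.1, 0.868, -0.486, 1.129], [0.995, 0.083, -0.057, 0.055], [-0.01, -0.489, -0.872, 0.952], [0.0, 0.0, 0.0, 1.0]]
  objective_wide 0.62 [ 0.484  -0.3037  0.034 ]
  objective_mid 0.77 [ 0.61   -0.0607  0.0429]
  recess_wide 0.6 [ 0.4859 -0.3016  0.0337]
  recess_wide 0.57 [0.5284 0.0712 0.0171]
  recess_mid 0.61 [0.5247 0.1564 0.0239]
  recess_narrow 0.56 [0.53
[... 848 characters left out ...]
708  0.0377]
  slide_box 0.8 [ 0.7417 -0.1852  0.0331]
  slide_box 0.16 [0.5203 0.2439 0.0253]
  oil_bottle 0.81 [0.7409 0.0669 0.0316]
wrist 297.3186396354542 251.89756764151716 193.8049457608738 [[1.0, 0.001, 0.0, 0.675], [0.001, -0.964, -0.266, 0.067], [-0.0, 0.266, -0.964, 0.373], [0.0, 0.0, 0.0, 1.0]]
  objective_mid 0.97 [ 0.6019 -0.0528  0.042 ]
  objective_slim 0.55 [ 0.486  -0.0652  0.0437]
  recess_wide 0.64 [0.5285 0.0743 0.015 ]
  recess_mid 0.64 [0.5281 0.1519 0.024 ]
  recess_narrow 0.91 [0.5307 0.2114 0.0234]
  eyepiece_1 0.73 [ 0.583  -0.172   0.0432]
  slide_box 0.89 [ 0.7526 -0.165   0.0337]
  slide_box 0.65 [ 0.5808 -0.174   0.0424]
  oil_bottle 0.72 [0.7459 0.0575 0.04  ]
```

View pics/scene0.png

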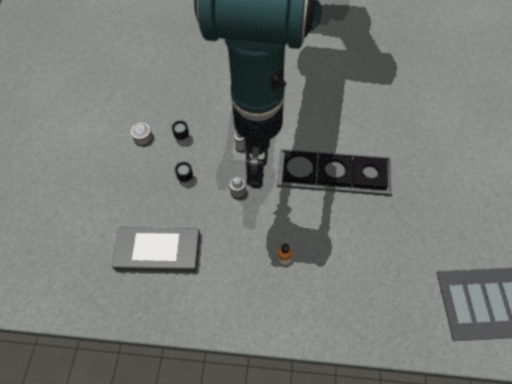

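View pics/side0.png

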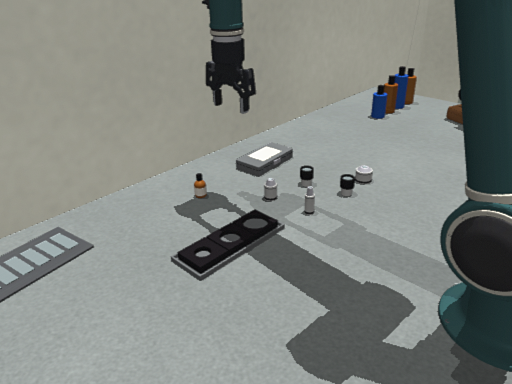

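View pics/wrist0.png

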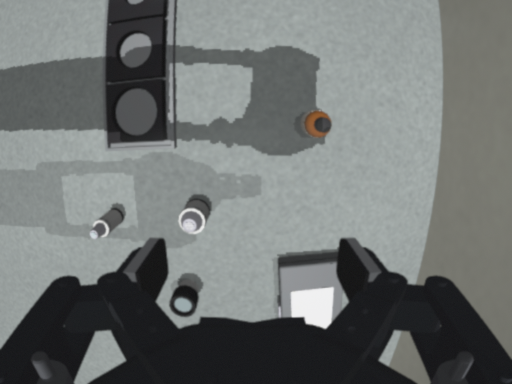

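The views agree: objectives at about (0.47,-0.29), (0.60,-0.05) and (0.475,-0.06). The tray, from small y to large, reads wide, mid, narrow. I'll refine these by fitting silhouettes.

```bash
cat >> h.py <<'E'
from scipy.optimize import least_squares
PROF={'objective_wide':[(.023,0),(.023,.034),(.012,.042)],'objective_mid':[(.017,0),(.017,.042),(.007,.056)],'objective_slim':[(.012,0),(.012,.052),(.005,.072)],
'eyepiece_1':[(.015,0),(.015,.022),(.019,.022),(.019,.050)]}
A=np.linspace(0,2*np.pi,40)
def proj(c,P,fish):
    T=np.array(c['world_from_camera']); q=(P-T[:3,3])@T[:3,:3]
    if fish:
        r=np.hypot(q[:,0],q[:,1]); t=np.arctan2(r,q[:,2]); s=t/np.maximum(r,1e-9)
        return np.c_[c['cx']+c['fx']*q[:,0]*s,c['cy']+c['fy']*q[:,1]*s]
    return np.c_[c['cx']+c['fx']*q[:,0]/q[:,2],c['cy']+c['fy']*q[:,1]/q[:,2]]
def hullcen(c,P,fish):
    h=cv2.convexHull(proj(c,P,fish).astype(np.float32)); m=cv2.moments(h)
    return np.array([m['m10']/m['m00'],m['m01']/m['m00']]),m['m00']
def body(n,xy,z0=0):
    return np.vstack([np.c_[xy[0]+r*np.cos(A),xy[1]+r*np.sin(A),0*A+z+z0] for r,z in PROF[n]])
def fitobj(n,cam,x0,reg,z0=0):
    c=cal(cam);f=cam=='wrist'; m=cv2.moments(reg.astype(np.uint8),True); t=np.array([m['m10']/m['m00'],m['m01']/m['m00']])
    s=least_squares(lambda x:hullcen(c,body(n,x,z0),f)[0]-t,x0,x_scale=.01,diff_step=1e-3)
    return s.x,m['m00']/hullcen(c,body(n,s.x,z0),f)[1],t
E
python3 - <<'E'
from h import *
g={'objective_wide':(.475,-.297),'objective_mid':(.603,-.053),'objective_slim':(.478,-.06)}
for cam in ['scene','side','wrist']:
    cams.read_camera(cam); c=cal(cam)
    for n in g:
        for r in cams.cut_out(cam,n)[:2]:
            x,a,t=fitobj(n,cam,g[n],r['region']); print(cam,n,round(r['conf'],2),x.round(4),'area ratio',round(a,2),t.round(1))
    for n in ['recess_wide','recess_mid','recess_narrow']:
        for r in cams.cut_out(cam,n)[:2]:
            m=r['region'].astype(np.uint8); M=cv2.moments(m,True); u,v=M['m10']/M['m00'],M['m01']/M['m00']
            print(cam,n,round(r['conf'],2),'px',round(u),round(v),M['m00'],atz(c,u,v,.016,cam=='wrist').round(4))
print(robot.get_state()['clock'])
im=cams.read_camera('scene'); cv2.imwrite('pics/crop1.png',cv2.resize(im[140:205,265:405],None,fx=5,fy=5,interpolation=cv2.INTER_CUBIC))
im=cams.read_camera('side'); cv2.imwrite('pics/crop2.png',cv2.resize(im[200:285,160:300],None,fx=5,fy=5,interpolation=cv2.INTER_CUBIC))
E
```

```text
scene objective_wide 0.56 [ 0.4752 -0.3073] area ratio 0.99 [141.1 134.4]
scene objective_mid 0.74 [ 0.6023 -0.0597] area ratio 0.88 [237.4 188. ]
scene objective_slim 0.48 [ 0.4881 -0.0692] area ratio 0.74 [239.2 143.4]
scene recess_wide 0.9 px 299 167 1089.0 [0.5317 0.0734 0.016 ]
scene recess_mid 0.97 px 334 170 1110.0 [0.531  0.1535 0.016 ]
scene recess_narrow 0.84 px 370 173 1133.0 [0.5314 0.2334 0.016 ]
scene recess_narrow 0.23 px 284 255 238.0 [0.748  0.0556 0.016 ]
side objective_wide 0.51 [ 0.4745 -0.307 ] area ratio 0.98 [363.7 174.3]
side objective_mid 0.73 [ 0.6046 -0.0598] area ratio 1.11 [269.8 189.4]
side objective_mid 0.41 [ 0.4691 -0.2956] area ratio 1.02 [363.3 174.2]
side objective_slim 0.69 [ 0.4606 -0.2806] area ratio 1.32 [363.3 174.3]
side objective_slim 0.51 [ 0.4767 -0.0652] area ratio 0.76 [309.7 202.1]
side recess_wide 0.77 px 257 223 724.0 [0.5252 0.0724 0.016 ]
side recess_mid 0.92 px 231 238 933.0 [0.5249 0.1551 0.016 ]
side recess_narrow 0.89 px 203 255 1113.0 [0.5252 0.2385 0.016 ]
wrist objective_mid 0.94 [ 0.6025 -0.0578] area ratio 1.02 [194.1 215.7]
wrist objective_mid 0.71 [ 0.4755 -0.0712] area ratio 0.73 [106.5 222.9]
wrist objective_slim 0.72 [ 0.4815 -0.0669] area ratio 0.93 [106.9 222.5]
wrist recess_wide 0.21 px 194 216 827.0 [ 0.601  -0.0608  0.016 ]
wrist recess_mid 0.91 px 136 50 3507.0 [0.5311 0.1545 0.016 ]
wrist recess_narrow 0.88 px 135 10 1167.0 [0.5279 0.2102 0.016 ]
2.55
```

```bash
echo
```

```text
(no output)
```

View pics/crop1.png

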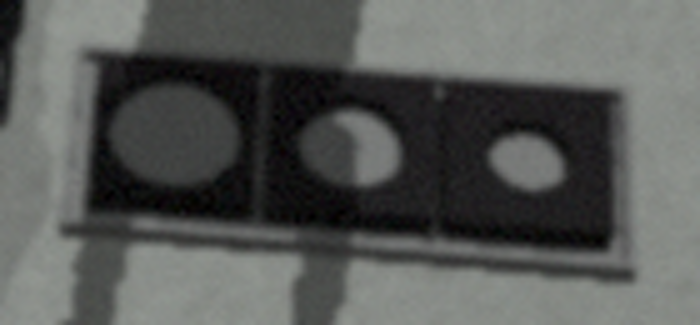

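View pics/crop2.png

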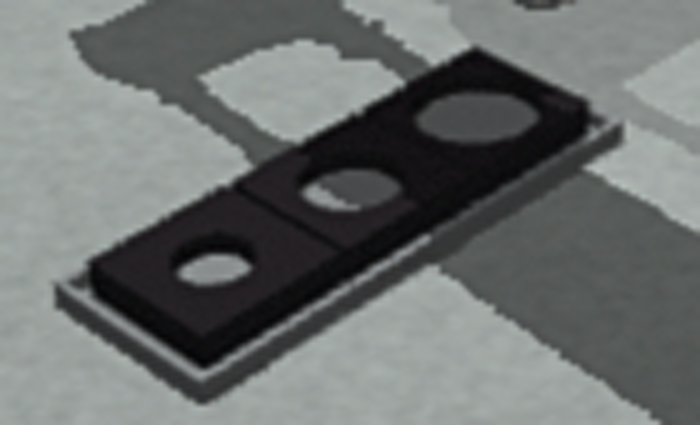

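Wide recess is at small y, mid in the centre and narrow at the far end. Block centres are near x 0.529, y 0.074 / 0.154 / 0.234. Next I hover above the wide objective and refine its position from the wrist.

```bash
python3 -m handwheel '{"hand":[1,1,1,1,1,1,1,1,1],"translation":[[-0.307,-0.2,0.06],[-0.307,-0.2,0.06],[-0.307,-0.2,0.06],[-0.307,-0.2,0.06],[-0.307,-0.2,0.06],[-0.307,-0.2,0.06],[-0.307,-0.2,0.06],[-0.307,-0.2,0.06],[-0.307,-0.2,0.06]],"turn":[0,0,0,0,0,0,0,0,0]}' 40
python3 - <<'E'
from h import *
g={'objective_wide':(.475,-.307)}
s=robot.get_state();print(s['tcp_pos'],s['joint_vel'].round(3))
im=cams.read_camera('wrist'); c=cal('wrist'); cv2.imwrite('pics/w1.png',im)
for n in g:
    for r in cams.cut_out('wrist',n)[:2]:
        x,a,t=fitobj(n,'wrist',g[n],r['region']); print(n,round(r['conf'],2),x.round(4),'area ratio',round(a,2),t.round(1))
E
```

```text
clock: 3.78
tcp_pos: [0.476, -0.3061, 0.1797]
eef_rot: [2.219, 2.223, 0.001]
ft_force: [-0.5, -1.1, 1.0]
finger_gap: 0.0851
[ 0.47601437 -0.30609099  0.17969697] [ 0.009 -0.001  0.001 -0.002  0.001 -0.002]
objective_wide 0.84 [ 0.4747 -0.3041] area ratio 0.97 [250.1 179.6]
```

View pics/w1.png

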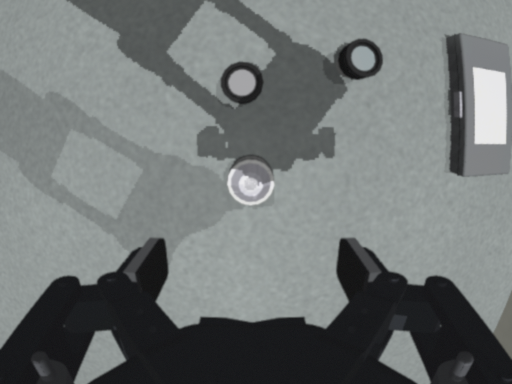

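The wide objective is centred between the jaws (pixel 250,180), and the nearest eyepiece (242,82) is clear of the fingers. I descend and grip.

```bash
python3 -m handwheel '{"hand":[1,1,1,1,1,1,0,0,0,0,0,0],"translation":[[0.001,0,0.06],[0.001,0,0.11],[0.001,0,0.14],[0.001,0,0.155],[0.001,0,0.155],[0.001,0,0.155],[0.001,0,0.155],[0.001,0,0.155],[0.001,0,0.155],[0.001,0,0.155],[0.001,0,0.155],[0.001,0,0.155]],"turn":[0,0,0,0,0,0,0,0,0,0,0,0]}' 40
python3 - <<'E'
from h import *
cv2.imwrite('pics/w2.png',cams.read_camera('wrist'))
im=cams.read_camera('side'); cv2.imwrite('pics/s2.png',cv2.resize(im[80:230,250:450],None,fx=4,fy=4))
E
```

```text
clock: 5.38
tcp_pos: [0.4757, -0.3066, 0.0256]
eef_rot: [2.22, 2.22, 0.0]
ft_force: [-1.0, 0.4, 6.0]
finger_gap: 0.0444
```

View pics/w2.png

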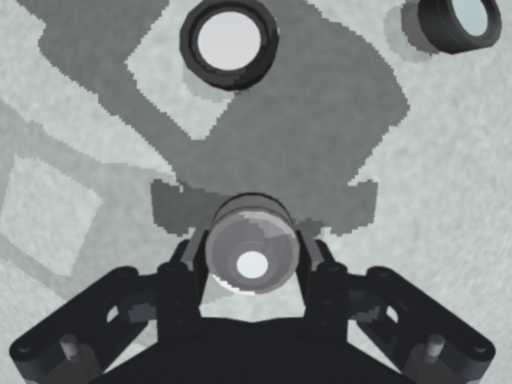

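View pics/s2.png

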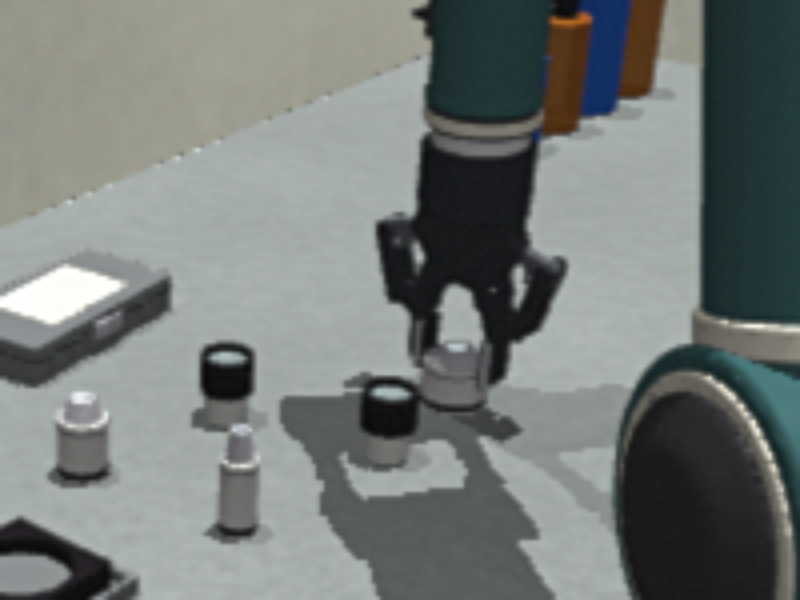

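Gripped with a 44 mm gap, standing upright. I lift it and carry it over the wide recess.

```bash
python3 -m handwheel '{"hand":[0,0,0,0,0,0,0,0,0,0,0,0,0,0,0,0,0],"translation":[[0,0,-0.03],[0,0,-0.07],[0,0,-0.11],[0.05,0.005,-0.12],[0.1,0.01,-0.12],[0.15,0.02,-0.12],[0.2,0.025,-0.12],[0.25,0.035,-0.12],[0.3,0.04,-0.12],[0.34,0.048,-0.12],[0.37,0.054,-0.12],[0.38,0.054,-0.12],[0.38,0.054,-0.12],[0.38,0.054,-0.12],[0.38,0.054,-0.12],[0.38,0.054,-0.12],[0.38,0.054,-0.12]],"turn":[0,0,0,0,0,0,0,0,0,0,0,0,0,0,0,0,0]}' 40
cat > look.py <<'E'
from h import *
import sys
tag=sys.argv[1]; held=sys.argv[2] if len(sys.argv)>2 else None
s=robot.get_state(); print(s['tcp_pos'].round(4),s['ft_force'].round(1),s['finger_gap'])
def tray(p):
    cy,sy=np.cos(p[2]),np.sin(p[2]); out=[]
    for k in (0,1,2):
        P=np.array([[a,b+.08*k,z] for a in(-.038,.038) for b in(-.038,.038) for z in(0.003,.018)])
        out.append(np.c_[p[0]+P[:,0]*cy-P[:,1]*sy,p[1]+P[:,0]*sy+P[:,1]*cy,P[:,2]])
    return out
obs=[]
for cam in ['scene','side','wrist']:
    im=cams.read_camera(cam); cv2.imwrite(f'pics/{cam}_{tag}.png',im); c=cal(cam)
    for k,n in enumerate(['recess_wide','recess_mid','recess_narrow']):
        for r in cams.cut_out(cam,n)[:1]:
            m=r['region'].astype(np.uint8); M=cv2.moments(m,True); t=np.array([M['m10'],M['m01']])/M['m00']
            h=tray((.529,.074,0))[k]; cc,a=hullcen(c,h,cam=='wrist'); print(cam,n,round(r['conf'],2),'res',(t-cc).round(1),'area',round(M['m00']/a,2))
            if np.hypot(*(t-cc))<8 and (.93<M['m00']/a<1.08): obs.append((cam,k,t,c))
    if held:
        for r in cams.cut_out(cam,held)[:1]:
            x,a,t=fitobj(held,cam,s['tcp_pos'][:2],r['region'],s['tcp_pos'][2]-float(sys.argv[3])); print(cam,held,round(r['conf'],2),'xy-tcp',(x-s['tcp_pos'][:2]).round(4),round(a,2))
f=lambda p:np.concatenate([hullcen(c,tray(p)[k],cam=='wrist')[0]-t for cam,k,t,c in obs])
if len(obs)>1:
    r=least_squares(f,(.529,.074,0),x_scale=[.01,.01,.05],diff_step=1e-3,loss='soft_l1'); print(len(obs),'tray',r.x.round(4),'resid',r.fun.round(1))
E
python3 look.py a objective_wide 0.0245
```

```text
clock: 7.6
tcp_pos: [0.529, 0.0736, 0.1443]
eef_rot: [2.222, 2.221, 0.0]
ft_force: [-0.5, -0.1, -1.1]
finger_gap: 0.0445
[0.529  0.0736 0.1443] [-0.5 -0.1 -1.1] 0.044545167453613775
scene recess_wide 0.57 res [-0.3 -1.2] area 0.97
scene recess_mid 0.89 res [-0.3 -0.8] area 1.05
scene recess_narrow 0.7 res [ 0.4 -0.4] area 1.04
scene objective_wide 0.58 xy-tcp [ 0.011  -0.0002] 0.31
side recess_wide 0.85 res [ 1.6 -2.1] area 0.97
side recess_mid 0.75 res [ 1.1 -2. ] area 1.01
side recess_narrow 0.78 res [-0.6 -0.6] area 1.06
side objective_wide 0.72 xy-tcp [-0.0013  0.0073] 0.79
wrist recess_wide 0.7 res [  0.3 -13.9] area 0.69
wrist recess_mid 0.65 res [ 0.1 -2.3] area 1.03
wrist recess_narrow 0.77 res [-0.4  9.8] area 0.69
wrist objective_wide 0.56 xy-tcp [0.0004 0.0035] 0.95
7 tray [ 0.5266  0.0741 -0.0241] resid [ 0.4  0.3  0.4  0.6 -0.4  1.  -0.9  2.5 -1.   2.1  0.1  0.4 -0.6  2.1]
```

View pics/wrist_a.png

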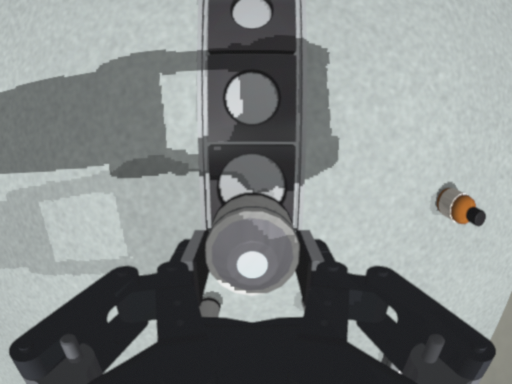

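View pics/side_a.png

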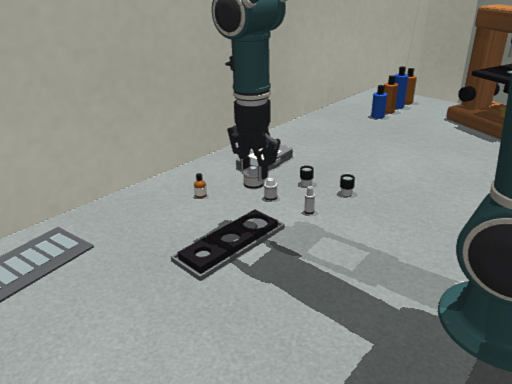

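The objective hangs level. The wide recess, seen at (252,180), lies straight beneath, within about 1 mm of the wrist's own measure. Lowering it to just above the recess floor.

```bash
python3 -m handwheel '{"hand":[0,0,0,0,0,0,0,0],"translation":[[0,0,0.03],[0,0,0.06],[0,0,0.085],[0,0,0.1],[0,0,0.107],[0,0,0.11],[0,0,0.1105],[0,0,0.1105]],"turn":[0,0,0,0,0,0,0,0]}' 40
python3 -m handwheel '{"hand":[0,0,0,0],"translation":[[0,0,0.0006],[0,0,0.0012],[0,0,0.0018],[0,0,0.0018]],"turn":[0,0,0,0]}'
python3 - <<'E'
from h import *
cv2.imwrite('pics/w3.png',cams.read_camera('wrist'))
im=cams.read_camera('side'); cv2.imwrite('pics/s3.png',cv2.resize(im[130:280,160:360],None,fx=4,fy=4))
E
```

```text
clock: 9.35
tcp_pos: [0.5287, 0.074, 0.0365]
eef_rot: [-2.221, -2.221, 0.002]
ft_force: [-10.1, -0.3, 14.1]
finger_gap: 0.0445
clock: 9.85
tcp_pos: [0.5288, 0.074, 0.0364]
eef_rot: [-2.221, -2.221, 0.002]
ft_force: [-15.1, -2.2, 27.6]
finger_gap: 0.0444
```

View pics/w3.png

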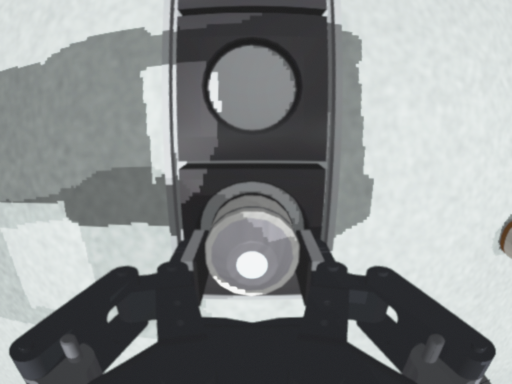

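View pics/s3.png

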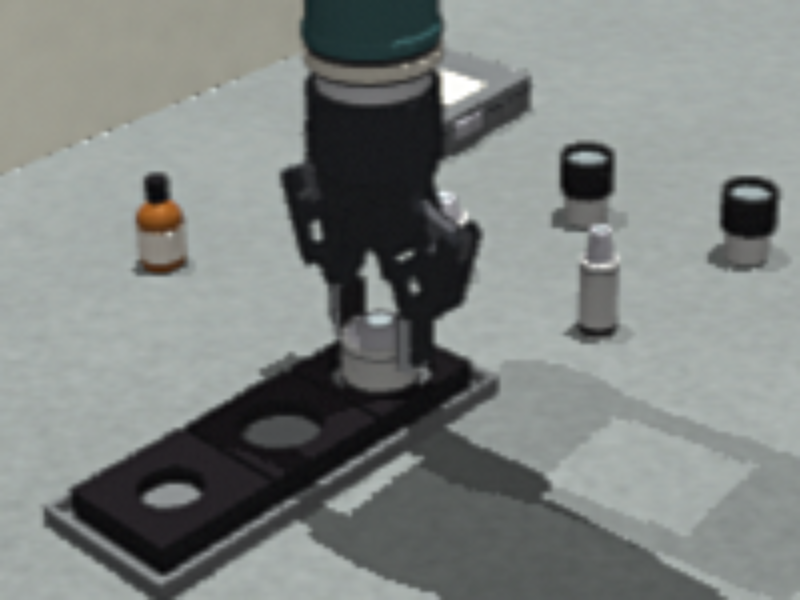

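It met something at TCP z 0.0365, 5 mm too early. The band is inside the recess with clearance all round (rim 203–303, barrel 207–297), so the fingertips are probably resting on the block rim, meaning I gripped too low. Rather than drop it, I'll lift it out, set it on clear bench beyond the tray and regrip higher. The bench contact height will also tell me how far the object hangs below the TCP.

```bash
python3 -m handwheel '{"hand":[0,0,0,0,0,0,0,0,0,0],"translation":[[0,0,-0.01],[0,0,-0.03],[0,0,-0.05],[0.03,0.04,-0.05],[0.06,0.09,-0.05],[0.08,0.128,-0.05],[0.08,0.128,-0.04],[0.08,0.128,-0.02],[0.08,0.128,-0.005],[0.08,0.128,-0.005]],"turn":[0,0,0,0,0,0,0,0,0,0]}' 40
python3 - <<'E'
from h import *
s=robot.get_state(); print(s['tcp_pos'])
cv2.imwrite('pics/w4.png',cams.read_camera('wrist'))
im=cams.read_camera('side'); cv2.imwrite('pics/s4.png',cv2.resize(im[80:230,100:300],None,fx=4,fy=4))
E
```

```text
clock: 11.2
tcp_pos: [0.6538, 0.153, 0.0339]
eef_rot: [-2.22, -2.219, 0.008]
ft_force: [1.0, 0.6, -2.1]
finger_gap: 0.0444
[0.65382784 0.15297826 0.03391003]
```

View pics/s4.png

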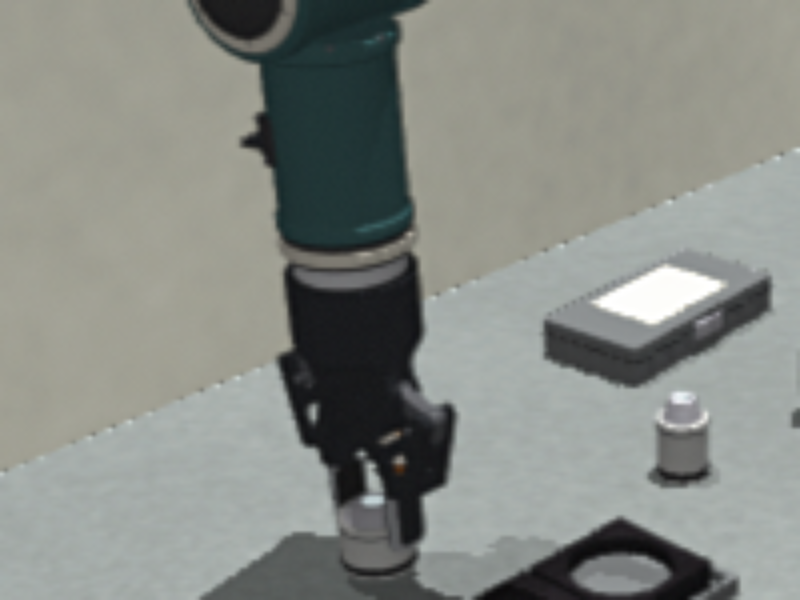

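```bash
python3 -m handwheel '{"hand":[0,0,0],"translation":[[0,0,0.002],[0,0,0.004],[0,0,0.004]],"turn":[0,0,0]}' 40
python3 -m handwheel '{"hand":[0,0,0],"translation":[[0,0,0.001],[0,0,0.002],[0,0,0.002]],"turn":[0,0,0]}'
```

```text
clock: 11.68
tcp_pos: [0.6571, 0.154, 0.0332]
eef_rot: [2.221, 2.221, 0.0]
ft_force: [0.1, 1.0, -1.7]
finger_gap: 0.0441
clock: 12.05
tcp_pos: [0.6569, 0.154, 0.0308]
eef_rot: [-2.221, -2.221, 0.0]
ft_force: [0.5, 0.5, -1.6]
finger_gap: 0.0443
```

```bash
python3 -m handwheel '{"hand":[0,0,0,0],"translation":[[0,0,0.0015],[0,0,0.003],[0,0,0.003],[0,0,0.003]],"turn":[0,0,0,0]}'
python3 -m handwheel '{"hand":[0,0,0,0],"translation":[[0,0,0.001],[0,0,0.002],[0,0,0.002],[0,0,0.002]],"turn":[0,0,0,0]}'
```

```text
clock: 12.55
tcp_pos: [0.657, 0.154, 0.028]
eef_rot: [-2.221, -2.221, 0.0]
ft_force: [-0.7, 0.6, -0.9]
finger_gap: 0.0445
clock: 13.05
tcp_pos: [0.657, 0.154, 0.0259]
eef_rot: [-2.221, -2.221, 0.0]
ft_force: [0.3, 0.3, -1.6]
finger_gap: 0.0445
```

```bash
python3 -m handwheel '{"hand":[0,0,0],"translation":[[0,0,0.0007],[0,0,0.0013],[0,0,0.0013]],"turn":[0,0,0]}'

```

```text
clock: 13.42
tcp_pos: [0.6571, 0.154, 0.0256]
eef_rot: [2.221, 2.221, 0.0]
ft_force: [-3.2, 0.4, 5.9]
finger_gap: 0.0445
```

The contact height is 0.0256, the same as at the first grasp. So the object did not slip, and the fingertips (about 18.5 mm ahead of the TCP) were on the rim. Regripping 10.5 mm higher.

```bash
python3 -m handwheel '{"hand":[0.75,0.75,0.75,0.75,0.75,0.75,0,0,0,0,0,0],"translation":[[0,0,0],[0,0,0],[0,0,0],[0.001,0,-0.006],[0.001,0,-0.0105],[0.001,0,-0.0105],[0.001,0,-0.0105],[0.001,0,-0.0105],[0.001,0,-0.0105],[0.001,0,-0.0105],[0.001,0,-0.0105],[0.001,0,-0.0105]],"turn":[0,0,0,0,0,0,0,0,0,0,0,0]}' 40
python3 - <<'E'
from h import *
cv2.imwrite('pics/w5.png',cams.read_camera('wrist'))
E
```

```text
clock: 14.92
tcp_pos: [0.6574, 0.1551, 0.0358]
eef_rot: [2.221, 2.221, 0.001]
ft_force: [-1.5, -0.2, 4.8]
finger_gap: 0.0433
```

View pics/w5.png

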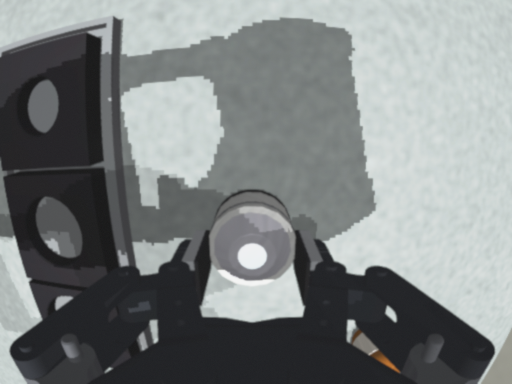

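The object is held upright at the higher grip. Back to the wide recess.

```bash
python3 -m handwheel '{"hand":[0,0,0,0,0,0,0,0,0,0,0,0,0],"translation":[[0,0,-0.02],[0,0,-0.05],[-0.02,-0.04,-0.055],[-0.05,-0.09,-0.055],[-0.079,-0.128,-0.055],[-0.079,-0.128,-0.055],[-0.079,-0.128,-0.055],[-0.079,-0.128,-0.04],[-0.079,-0.128,-0.025],[-0.079,-0.128,-0.015],[-0.079,-0.128,-0.01],[-0.079,-0.128,-0.008],[-0.079,-0.128,-0.008]],"turn":[0,0,0,0,0,0,0,0,0,0,0,0,0]}' 40
python3 -m handwheel '{"hand":[0,0,0,0],"translation":[[0,0,0.0005],[0,0,0.001],[0,0,0.0015],[0,0,0.0015]],"turn":[0,0,0,0]}'
python3 - <<'E'
from h import *
cv2.imwrite('pics/w6.png',cams.read_camera('wrist'))
E
```

```text
clock: 16.6
tcp_pos: [0.5282, 0.0762, 0.0465]
eef_rot: [-2.219, -2.22, 0.005]
ft_force: [-14.7, -1.6, 31.2]
finger_gap: 0.0431
clock: 17.1
tcp_pos: [0.5283, 0.0762, 0.0464]
eef_rot: [-2.219, -2.22, 0.004]
ft_force: [-18.7, -0.5, 41.6]
finger_gap: 0.0431
```

View pics/w6.png

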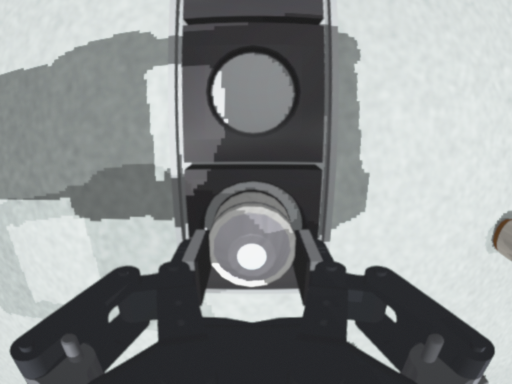

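The stop moved up exactly with the grip height, so my rim theory was wrong. It is the object's own underside resting at z ≈ 0.0107, which means the blocks sit about 4.7 mm up on the tray's base and this is the recess floor. I take off the pressing force and release.

```bash
python3 -m handwheel '{"hand":[0,0,0,0.8,0.8,0.8,0.8],"translation":[[0,0,-0.003],[0,0,-0.0045],[0,0,-0.0045],[0,0,-0.0045],[0,0,-0.0045],[0,0,-0.0045],[0,0,-0.0045]],"turn":[0,0,0,0,0,0,0]}'
python3 - <<'E'
from h import *
print(robot.get_state()['tcp_pos'])
cv2.imwrite('pics/w7.png',cams.read_camera('wrist'))
im=cams.read_camera('side'); cv2.imwrite('pics/s7.png',cv2.resize(im[130:280,160:360],None,fx=4,fy=4))
E
```

```text
clock: 18.02
tcp_pos: [0.529, 0.076, 0.046]
eef_rot: [-2.221, -2.221, 0.0]
ft_force: [-0.6, -1.0, -0.8]
finger_gap: 0.0682
[0.52898175 0.07597922 0.0459515 ]
```

View pics/w7.png

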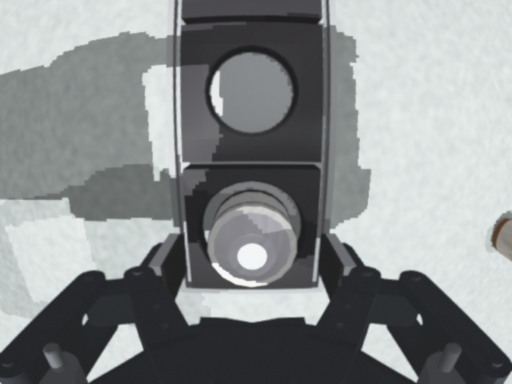

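View pics/s7.png

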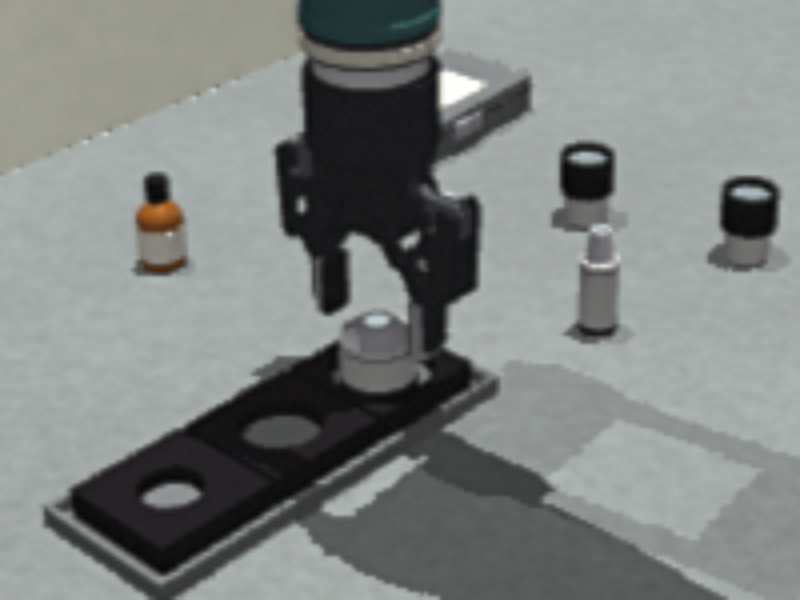

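The wide objective stands upright in the recess, concentric with the rim (lens at 252,255), and the fingers are clear of it. Next, hover over the mid objective.

```bash
python3 -m handwheel '{"hand":[0.85,1,1,1,1,1,1,1],"translation":[[0,0,-0.03],[0,0,-0.07],[-0.04,0.03,-0.084],[-0.09,0.06,-0.084],[-0.1345,0.074,-0.084],[-0.1345,0.074,-0.084],[-0.1345,0.074,-0.084],[-0.1345,0.074,-0.084]],"turn":[0,0,0,0,0,0,0,0]}' 40
python3 - <<'E'
from h import *
s=robot.get_state();print(s['tcp_pos'])
cv2.imwrite('pics/w8.png',cams.read_camera('wrist'))
for n,g in {'objective_mid':(.603,-.058)}.items():
    for r in cams.cut_out('wrist',n)[:2]:
        x,a,t=fitobj(n,'wrist',g,r['region']); print(n,round(r['conf'],2),x.round(4),'area ratio',round(a,2),t.round(1))
E
```

```text
clock: 19.12
tcp_pos: [0.6024, -0.0573, 0.1299]
eef_rot: [-2.22, -2.222, 0.0]
ft_force: [-0.2, -0.3, -0.1]
finger_gap: 0.0856
[ 0.60236691 -0.05733493  0.12991791]
objective_mid 0.97 [ 0.6021 -0.0573] area ratio 1.0 [250.9 196.3]
```

View pics/w8.png

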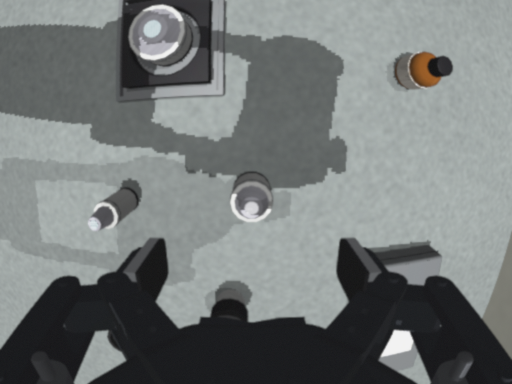

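The mid objective is centred between the jaws (251,196). Descend and grip.

```bash
python3 -m handwheel '{"hand":[1,1,1,1,0,0,0,0,0,0,0],"translation":[[0,-0.001,0.05],[0,-0.001,0.08],[0,-0.001,0.095],[0,-0.001,0.095],[0,-0.001,0.095],[0,-0.001,0.095],[0,-0.001,0.095],[0,-0.001,0.095],[0,-0.001,0.095],[0,-0.001,0.095],[0,-0.001,0.095]],"turn":[0,0,0,0,0,0,0,0,0,0,0]}' 40
python3 - <<'E'
from h import *
cv2.imwrite('pics/w9.png',cams.read_camera('wrist'))
E
```

```text
clock: 20.6
tcp_pos: [0.6029, -0.0587, 0.0366]
eef_rot: [2.22, 2.22, 0.002]
ft_force: [-1.3, -0.1, 6.3]
finger_gap: 0.0322
```

View pics/w9.png

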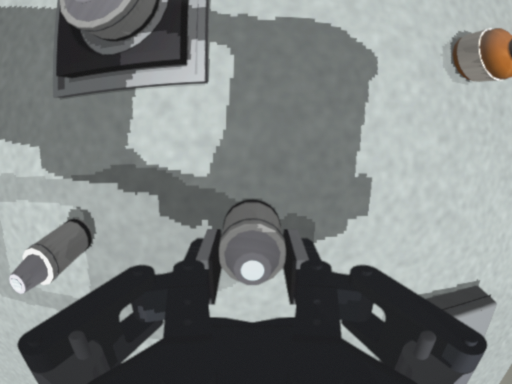

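```bash
python3 -m handwheel '{"hand":[0,0,0,0,0,0,0,0,0,0,0],"translation":[[0,0,-0.03],[0,0,-0.07],[0.02,-0.01,-0.08],[0.06,-0.025,-0.08],[0.11,-0.045,-0.08],[0.16,-0.06,-0.08],[0.2,-0.073,-0.08],[0.2145,-0.073,-0.08],[0.2145,-0.073,-0.07],[0.2145,-0.073,-0.07],[0.2145,-0.073,-0.07]],"turn":[0,0,0,0,0,0,0,0,0,0,0]}' 40
python3 look.py b objective_mid 0.0366
```

```text
clock: 22.02
tcp_pos: [0.529, 0.1548, 0.1046]
eef_rot: [-2.223, -2.219, 0.002]
ft_force: [0.8, -0.1, -1.3]
finger_gap: 0.0323
[0.529  0.1548 0.1046] [ 0.8 -0.1 -1.3] 0.03226107757764413
scene recess_wide 0.57 res [0.1 1.2] area 0.71
scene recess_mid 0.85 res [-0.4  0.8] area 0.92
scene recess_narrow 0.55 res [-0.1 -0.8] area 1.04
side recess_wide 0.91 res [1.8 0.9] area 0.59
side recess_mid 0.86 res [ 1.7 -2.6] area 0.92
side recess_narrow 0.63 res [-0.5 -0.7] area 1.05
side objective_mid 0.7 xy-tcp [-0.0016  0.0059] 0.75
wrist recess_wide 0.7 res [ 1.8 15.1] area 0.15
wrist recess_mid 0.75 res [ -0.2 -15.4] area 0.7
wrist recess_narrow 0.75 res [-0.2 -3.3] area 1.05
wrist objective_mid 0.71 xy-tcp [0.0001 0.0353] 1.3
3 tray [ 0.5266  0.0762 -0.0134] resid [ 1.1  0.8 -0.2  1.2 -0.1  0.5]
```

View pics/wrist_b.png

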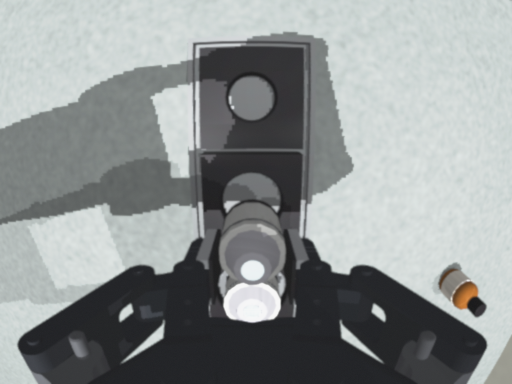

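```bash
python3 - <<'E'
from h import *
c=cal('wrist')
print(atz(c,251.5,97,.0227,True), robot.get_state()['tcp_pos'])
g=cv2.imread('pics/wrist_b.png'); 
for k in range(0): pass
print(atz(c,251.5,150.5,.0227,True),'boundary narrow/mid')
E
```

```text
[0.52901911 0.23553923 0.0227    ] [0.52896068 0.15609072 0.10519616]
[0.52907241 0.19643839 0.0227    ] boundary narrow/mid
```

The narrow hole at (251.5,97) puts the mid recess at (0.529, 0.156), exactly under the tool. Lowering.

```bash
python3 -m handwheel '{"hand":[0,0,0,0,0,0,0],"translation":[[0,0,0.02],[0,0,0.04],[0,0,0.05],[0,0,0.054],[0,0,0.056],[0,0,0.056],[0,0,0.056]],"turn":[0,0,0,0,0,0,0]}' 40
python3 -m handwheel '{"hand":[0,0,0,0],"translation":[[0,0,0.0006],[0,0,0.0012],[0,0,0.002],[0,0,0.002]],"turn":[0,0,0,0]}'
```

```text
clock: 23.65
tcp_pos: [0.5295, 0.1561, 0.0498]
eef_rot: [2.221, 2.221, 0.002]
ft_force: [-0.2, 0.3, -1.2]
finger_gap: 0.0322
clock: 24.15
tcp_pos: [0.5291, 0.1561, 0.0477]
eef_rot: [2.221, 2.221, 0.0]
ft_force: [-2.0, -0.6, 3.8]
finger_gap: 0.0321
```

Touchdown is at TCP z 0.0477 (expected 0.0473) with only a few N. Release, then look.

```bash
python3 -m handwheel '{"hand":[0,0.7,0.7,0.7,0.7],"translation":[[0,0,-0.0003],[0,0,-0.0003],[0,0,-0.0003],[0,0,-0.0003],[0,0,-0.0003]],"turn":[0,0,0,0,0]}'
python3 - <<'E'
from h import *
cv2.imwrite('pics/w10.png',cams.read_camera('wrist'))
E
```

```text
clock: 24.78
tcp_pos: [0.529, 0.156, 0.0474]
eef_rot: [2.221, 2.221, 0.0]
ft_force: [0.6, -0.8, -0.1]
finger_gap: 0.0596
```

View pics/w10.png

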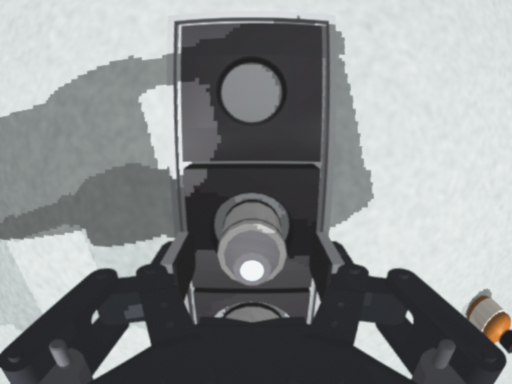

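The mid objective stands centred in its recess and the jaws are free. On to the slim one.

```bash
python3 -m handwheel '{"hand":[0.8,1,1,1,1,1,1,1,1,1],"translation":[[0,0,-0.03],[0,0,-0.08],[-0.03,-0.01,-0.103],[-0.08,-0.02,-0.103],[-0.13,-0.03,-0.103],[-0.18,-0.04,-0.103],[-0.222,-0.05,-0.103],[-0.222,-0.05,-0.103],[-0.222,-0.05,-0.103],[-0.222,-0.05,-0.103]],"turn":[0,0,0,0,0,0,0,0,0,0]}' 40
python3 - <<'E'
from h import *
s=robot.get_state();print(s['tcp_pos'])
cv2.imwrite('pics/w11.png',cams.read_camera('wrist'))
for r in cams.cut_out('wrist','objective_slim')[:2]:
    x,a,t=fitobj('objective_slim','wrist',(.479,-.066),r['region']); print(round(r['conf'],2),x.round(4),'area ratio',round(a,2),t.round(1))
E
```

```text
clock: 26.08
tcp_pos: [0.4793, -0.065, 0.1505]
eef_rot: [-2.22, -2.223, -0.0]
ft_force: [-0.3, -0.2, 0.2]
finger_gap: 0.0854
[ 0.47926186 -0.06497762  0.15046478]
0.67 [ 0.4804 -0.0669] area ratio 0.98 [252.8 193.8]
0.24 [0.7372 0.0554] area ratio 0.92 [493.6  84.1]
```

View pics/w11.png

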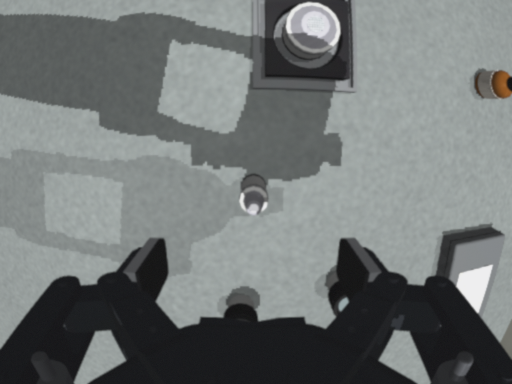

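The slim one is centred at (254,195). Grip it.

```bash
python3 -m handwheel '{"hand":[1,1,1,1,1,0,0,0,0,0,0,0],"translation":[[-0.001,0.001,0.04],[-0.001,0.001,0.08],[-0.001,0.001,0.1],[-0.001,0.001,0.108],[-0.001,0.001,0.108],[-0.001,0.001,0.108],[-0.001,0.001,0.108],[-0.001,0.001,0.108],[-0.001,0.001,0.108],[-0.001,0.001,0.108],[-0.001,0.001,0.108],[-0.001,0.001,0.108]],"turn":[0,0,0,0,0,0,0,0,0,0,0,0]}' 40
python3 - <<'E'
from h import *
cv2.imwrite('pics/w12.png',cams.read_camera('wrist'))
E
```

```text
clock: 27.68
tcp_pos: [0.4806, -0.0671, 0.0432]
eef_rot: [2.221, 2.221, 0.001]
ft_force: [-1.0, -0.2, 6.0]
finger_gap: 0.0224
```

View pics/w12.png

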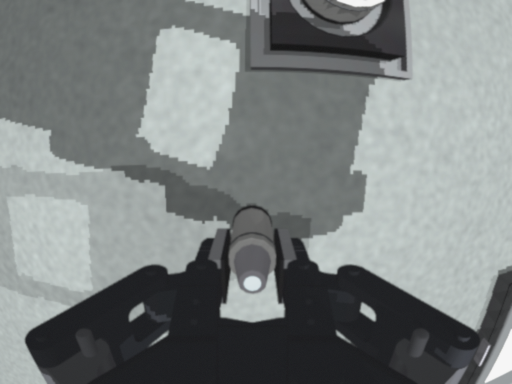

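```bash
python3 -m handwheel '{"hand":[0,0,0,0,0,0,0,0,0,0,0,0,0,0],"translation":[[0,0,-0.03],[0,0,-0.08],[0.02,0,-0.1],[0.06,0.01,-0.1],[0.11,0.02,-0.1],[0.16,0.03,-0.1],[0.21,0.04,-0.1],[0.26,0.049,-0.1],[0.29,0.049,-0.1],[0.3025,0.049,-0.1],[0.3025,0.049,-0.07],[0.3025,0.049,-0.06],[0.3025,0.049,-0.06],[0.3025,0.049,-0.06]],"turn":[0,0,0,0,0,0,0,0,0,0,0,0,0,0]}' 40
python3 - <<'E'
from h import *
print(robot.get_state()['tcp_pos'])
cv2.imwrite('pics/w13.png',cams.read_camera('wrist'))
im=cams.read_camera('side'); cv2.imwrite('pics/s13.png',cv2.resize(im[130:280,130:330],None,fx=4,fy=4))
E
```

```text
clock: 29.48
tcp_pos: [0.5296, 0.2351, 0.1033]
eef_rot: [2.222, 2.22, 0.002]
ft_force: [-0.3, 0.5, -1.7]
finger_gap: 0.022
[0.52962697 0.23511713 0.10328405]
```

View pics/w13.png

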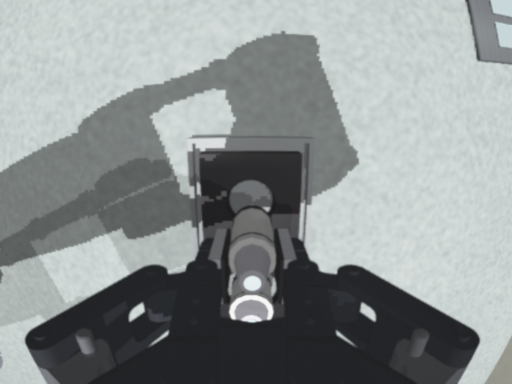

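View pics/s13.png

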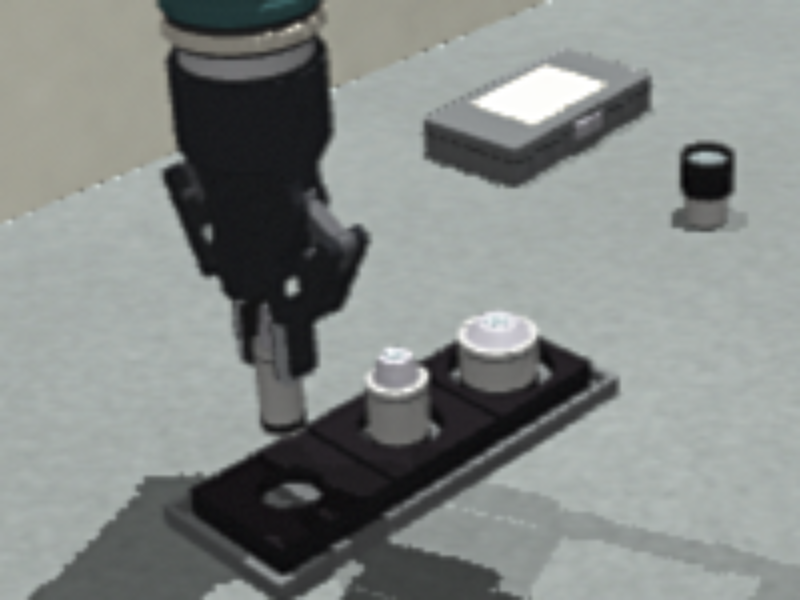

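```bash
python3 - <<'E'
from h import *
c=cal('wrist'); print(robot.get_state()['tcp_pos'])
for v in (152,179.5): print(atz(c,251,v,.0227,True))
E
python3 -m handwheel '{"hand":[0,0,0,0,0,0,0],"translation":[[0,0,0.02],[0,0,0.03],[0,0,0.033],[0,0,0.033],[0,0,0.033],[0,0,0.033],[0,0,0.033]],"turn":[0,0,0,0,0,0,0]}' 40
python3 - <<'E'
from h import *
print(robot.get_state()['tcp_pos'])
im=cams.read_camera('wrist');cv2.imwrite('pics/w14.png',cv2.resize(im[100:320,130:370],None,fx=2.5,fy=2.5))
E
```

```text
[0.52989199 0.23542063 0.10365912]
[0.52981233 0.27495473 0.0227    ]
[0.52981619 0.25443735 0.0227    ]
clock: 30.45
tcp_pos: [0.5293, 0.2356, 0.0699]
eef_rot: [2.221, 2.221, 0.001]
ft_force: [0.4, -0.2, -0.9]
finger_gap: 0.0228
[0.52925946 0.2356332  0.06989075]
```

View pics/w14.png

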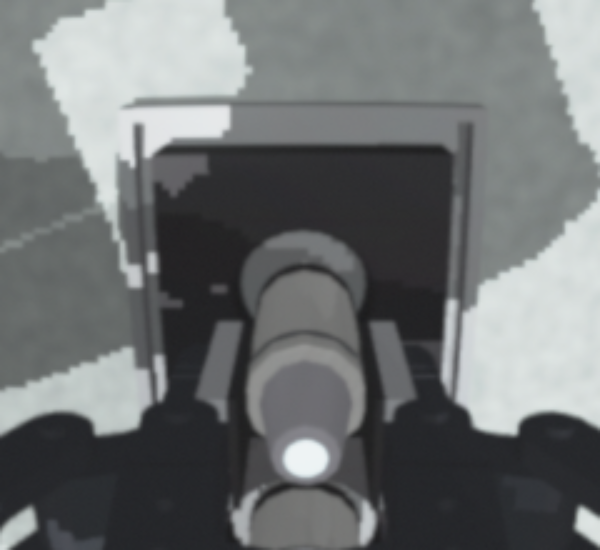

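The slim objective's foot is centred over the narrow hole (crop column 303 for both). The hole centre is about 1 mm further in y, so I shift by that and lower.

```bash
python3 -m handwheel '{"hand":[0,0,0,0,0,0],"translation":[[0.001,0,0.003],[0.001,0,0.008],[0.001,0,0.012],[0.001,0,0.014],[0.001,0,0.014],[0.001,0,0.014]],"turn":[0,0,0,0,0,0]}' 40
python3 -m handwheel '{"hand":[0,0,0,0],"translation":[[0,0,0.0006],[0,0,0.0012],[0,0,0.0018],[0,0,0.0018]],"turn":[0,0,0,0]}'
```

```text
clock: 31.25
tcp_pos: [0.5291, 0.2365, 0.0556]
eef_rot: [2.221, 2.221, 0.0]
ft_force: [-0.3, -0.1, -0.4]
finger_gap: 0.0221
clock: 31.75
tcp_pos: [0.5291, 0.2366, 0.0543]
eef_rot: [2.221, 2.221, 0.0]
ft_force: [-1.9, -1.0, 4.2]
finger_gap: 0.0223
```

Touchdown at 0.0543 (expected 0.0539). Release, rise and move aside for a final look.

```bash
python3 -m handwheel '{"hand":[0,0.6,0.6,0.6,0.6,0.6],"translation":[[0,0,-0.0004],[0,0,-0.0004],[0,0,-0.0004],[0,0,-0.0004],[0,0,-0.0004],[0,0,-0.0004]],"turn":[0,0,0,0,0,0]}'
python3 -m handwheel '{"hand":[0.6,0.8,1,1,1,1,1,1,1,1],"translation":[[0,0,-0.02],[0,0,-0.06],[0,0,-0.11],[0,0.03,-0.14],[-0.03,0.06,-0.16],[-0.06,0.1,-0.16],[-0.08,0.13,-0.16],[-0.08,0.13,-0.16],[-0.08,0.13,-0.16],[-0.08,0.13,-0.16]],"turn":[0,0,0,0,0,0,0,0,0,0]}'
python3 - <<'E'
from h import *
g={'objective_wide':(.529,.076),'objective_mid':(.529,.156),'objective_slim':(.529,.236)}
for cam in ['scene','side','wrist']:
    im=cams.read_camera(cam); cv2.imwrite(f'pics/{cam}_f.png',im); c=cal(cam); T=np.array(c['world_from_camera'])
    for n in g:
        for r in cams.cut_out(cam,n)[:1]:
            x,a,t=fitobj(n,cam,g[n],r['region'],.0107); print(cam,n,round(r['conf'],2),x.round(4),round(a,2),t.round(0))
    for o in ['eyepiece_1','slide_box','oil_bottle']:
        for r in cams.search_frame(cam,o)[:2]: print(' ',o,round(r['conf'],2),(T@np.r_[r['position'],1])[:3].round(3))
im=cv2.imread('pics/side_f.png'); cv2.imwrite('pics/side_fc.png',cv2.resize(im[130:280,160:360],None,fx=4,fy=4))
E
```

```text
clock: 32.5
tcp_pos: [0.529, 0.2365, 0.054]
eef_rot: [-2.221, -2.221, 0.0]
ft_force: [-0.6, -0.2, 0.2]
finger_gap: 0.0514
clock: 33.75
tcp_pos: [0.6581, 0.1573, 0.2145]
eef_rot: [-2.22, -2.222, -0.0]
ft_force: [-0.6, 0.8, -0.6]
finger_gap: 0.0856
scene objective_wide 0.63 [0.5288 0.0751] 0.9 [300. 164.]
scene objective_mid 0.55 [0.5294 0.1531] 0.98 [335. 165.]
scene objective_slim 0.75 [0.528 0.235] 0.85 [372. 166.]
  eyepiece_1 0.66 [ 0.47  -0.213  0.049]
  eyepiece_1 0.58 [ 0.588 -0.181  0.044]
  slide_box 0.84 [ 0.768 -0.209  0.029]
  oil_bottle 0.68 [0.76  0.055 0.044]
side objective_wide 0.55 [0.5327 0.0735] 0.84 [254. 218.]
side objective_mid 0.76 [0.5329 0.1529] 0.92 [229. 230.]
side objective_slim 0.58 [0.533  0.2329] 0.93 [201. 242.]
  eyepiece_1 0.77 [ 0.574 -0.171  0.036]
  eyepiece_1 0.73 [ 0.462 -0.196  0.037]
  slide_box 0.95 [ 0.738 -0.186  0.031]
  oil_bottle 0.62 [0.742 0.07  0.031]
wrist objective_wide 0.61 [0.5278 0.0855] 0.54 [144. 233.]
wrist objective_mid 0.84 [0.5294 0.1565] 0.97 [137. 177.]
wrist objective_slim 0.58 [0.5295 0.2357] 0.95 [131. 107.]
  oil_bottle 0.97 [0.743 0.064 0.036]
```

View pics/side_fc.png

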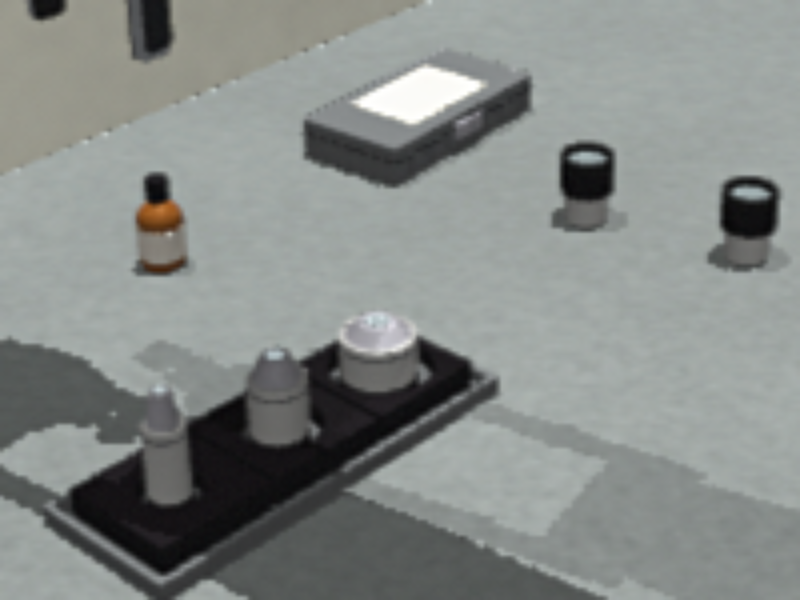

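View pics/scene_f.png

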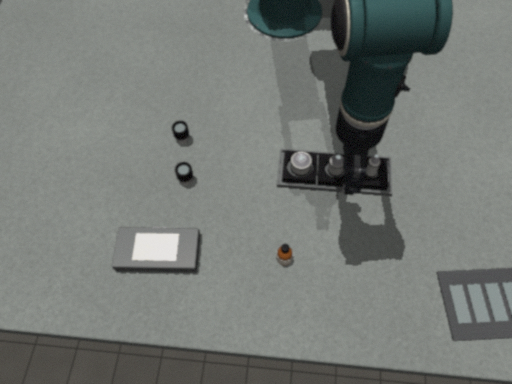

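View pics/wrist_f.png

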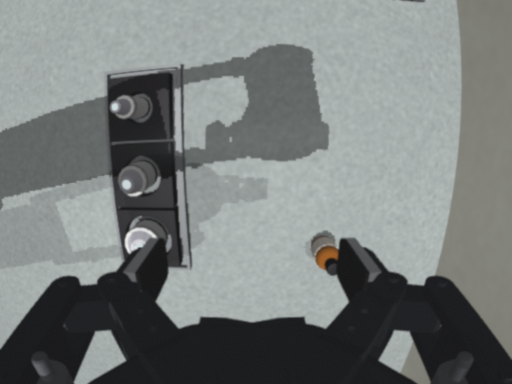

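All three objectives stand upright in their own recesses. The eyepieces (180,130 and 184,172), box and bottle are where they were, and the gripper is clear.

```bash
python3 -c "
from bench import job_done
print(job_done())"
```

```text
the job is handed in; nothing more can be done
None
```

All three objectives are in the tray, standing upright and nose up: the wide one in the wide recess, the mid in the mid, the slim in the narrow. I packed them in that order, released each one, and handed the job in at about 34 s of the 88 s.

- **Final checks:** The scene and wrist cameras put the objectives within about 3 mm of their recess centres (x 0.529, y 0.076 / 0.156 / 0.236). The pictures show the eyepieces, slide box and bottle where they were, and the gripper clear of everything.
- **Readings that disagreed:** The side camera read x about 4 mm larger. The final wrist view of the wide objective was half hidden by a finger, so its y reading was 10 mm off and I did not use it.
- **Recess floor height:** The objectives came to rest at z ≈ 0.011 instead of the 0.006 I expected, probably because the blocks sit on the tray's base. All three touched down within 1 mm of that height.
- **Wide objective pressed and handled twice:** I took its first stop for the fingertips hitting the rim. I lifted it out, set it on clear bench and regripped it higher, which showed it had already been on the recess floor. On the second placing it was pressed onto the floor with a wrist force of about 42 N (limit 120 N) before I eased off and let go. That force went through the held objective, not the gripper's body. The other two touched down with about 4 N.

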